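# Set up the cascade rinse at the goldsmith's bench

## Robot

A 6-joint arm with a two-finger parallel gripper is mounted at the origin on the work surface. World frame = base frame: x ahead of the robot, y to its left, z up, the work surface at z = 0. Lengths are in m, angles in rad, forces in N, time in s.
With the tool pointing down it reaches from about 0.325 to 0.85 m from the base axis. Payload 15.5 kg.
Tool frame: the origin (TCP) lies on the centre line of the jaws, within the pads' length; the fingertips stand 19 mm ahead of it and the grasp point (between the pads) is the TCP; z points along the fingers, y is the line along which they close (so a half turn about z gives the same grasp; the last joint's range is limited). The gripper opens to 91 mm and grips with 3 to 60 N. Pads are 32 mm wide; open, the fingers measure 118 mm over their backs; the gripper's body (76 mm by 178 mm) begins 60 mm behind the grasp point.
Start: joints at [1.119, 0.494, 1.345, -0, 1.302, -0.096], TCP at [0.218, 0.586, 0.233] pointing down, gripper open.
Joint ranges: [-2.91, 2.91], [-0.82, 2.16], [0.22, 2.67], [-1.22, 4.37], [0.12, 2.79], [-3.08, 3.08]. Speed limits (rad/s): [1.89, 1.89, 2.57, 3.01, 3.01, 3.01].

## Interface

Orientations are given as a rotation vector (axis times angle).
In Python, from rig import robot gives the robot as it stands. The module is installed in compiled form; this text tells all that it offers.
- The arm moves only by the tool arm_command, never from a script. Its argument "targets" is a list of rows, each a list of 7 numbers: the opening, from 0 (shut) to 1 (fully open), then the shift along the tool's x, y, z scaled (see below), then the turn, a rotation vector about the tool's x, y, z scaled (see below). A call has 1 to 10 rows; each row shifts and turns the commanded pose from where the row before left it, along the tool's axes as they then stand; what a row does not reach is not made up. The controller multiplies each number of a shift by 10 cm and each number of a turn by pi rad. A row lasts 1/12 s, in which the tool goes at most 41.7 mm and 7.16 degrees, less where a joint would pass 70% of its speed; a pose out of reach is approached as far as the arm can. A call with a number of a shift or a turn outside -1 to 1 is refused whole. A call with a gripper value outside its range is refused whole. The fingers move at their own pace and stop on an object; "grip_force" is the grip in N (left out, the last holds). Time passes only in rows, so rows that do not move let the fingers close. It gives the time, the measured TCP pose, the force, the opening and the grip force at its end, in the units of the state.
- robot.read_state(): the state, without advancing time (a new reading comes with each control period).
- robot.read_camera(name): name is "scene" or "side" or "wrist"; returns a dict with "frame" (420x560x3 uint8, red, green, blue), "range_z" (420x560 float32, m along the optical axis (not along the pixel's ray), 0 where there is no reading), "intrinsics" (3x3 intrinsics, pixels), "world_to_cam" (4x4, takes a point from world to camera coordinates). Camera axes: x right, y up, looking along -z (the intrinsics and any distortion apply to the point x, -y, -z); pixel columns grow to the right and rows downward; lengths in m; the calibration is good to about 2 mm. A picture is of the moment at which its call begins.
- robot.hand_in(): hands the job in; it is judged then, once.
The state is a dict: "clock": time; "q": joint angles; "joint_vel": joint speeds; "tau": joint torques, N m; "position": TCP position; "orientation": TCP orientation; "ft_force": force on the tool from outside, world axes, zero at the start; "wrist_torque": the same for the moment, N m; "width": opening from 0.0 (shut) to 1.0 (fully open); "grasp_force": force on a finger pad.
Only numpy, scipy, OpenCV 4.12 (cv2) and the standard library are available. Lean on these libraries where they do the work, as an engineer would, in place of code of your own. Each camera call takes 0.05 s, during which the arm holds its last target. There are 200 camera calls.

## Task

Set up the cascade rinse: stand the middle-sized steel cup upright in the fixed rinse pot, let go of it, then stand the small cup inside the middle one, without dropping either. Then set the water valve by the crank handle on its handwheel: turn it clockwise until it is fully closed against its stop, open it again by exactly two full turns, and finish with the gripper still closed on the crank handle, holding it there. Leave everything else on the bench where it stands.

Things in the scene. Friction and masses are not known exactly. Their poses are not given: they have to be found in the camera images.
- pot_floor (a point): centre of the inner floor of the fixed steel rinse pot, 14 mm above the bench; station axes: z up, valve 200 mm off along -y. Pot: straight, 128 mm outside diameter, wall 3 mm, open on top, rim 66 mm above this point. Pot and valve share a fixed grey base plate, 140 (x) x 330 (y) x 10 mm; a pipe 23 to 47 mm above the bench joins them
- valve_axis (a point): the valve's upright stem axis, at the height of the wheel's top (98 mm above the bench); same axes as pot_floor. The dark three-spoked handwheel is level, 102 mm outside diameter, and has nothing above it but the crank handle
- wheel (a joint): angle of the handwheel in rad: 0 is fully closed against a hard stop, it grows as the wheel opens (counter-clockwise seen from above), 20 at most; starts somewhere between 2.5 and 7.5, stays where it is left. Turning takes about 0.15 N m, i.e. 3 to 4 N at the handle
- handle: black upright crank handle on the wheel's rim, 20 mm diameter, 56 mm tall, axis 45 mm from the valve axis; origin at the centre of its lower end, 100 mm above the bench. It spins freely on its own pin, so a gripper can hold it from above and go round without turning the wrist; its yaw means nothing. With the wheel closed it stands on the station's +x side of the axis
- cup_middle: middle-sized open steel cup: 92 mm diameter at the rim, 85 mm at the foot, 72 mm tall, wall 3 mm, floor 4 mm thick, about 0.16 kg; origin under its centre, z up. A black upright grip stands on its rim on its own -x side: 10 mm thick (x), 24 mm wide (y), rising 50 mm above the rim; grip it across the 10 mm from above
- cup_middle_grip (a point): point to grip on the middle cup's black grip: 44 mm from the cup's axis towards its -x, 100 mm above its underside, 22 mm below the grip's top; axes of the cup
- cup_small: small open steel cup: 60 mm diameter at the rim, 55 mm at the foot, 74 mm tall, wall 3 mm, floor 4 mm thick, about 0.11 kg; origin under its centre, z up. The same kind of black grip as on the middle cup, on its -x side, rising 50 mm above the rim
- cup_small_grip (a point): point to grip on the small cup's black grip: 28 mm from the cup's axis towards its -x, 102 mm above its underside, 22 mm below the grip's top; axes of the cup
- pliers_long: bystander: blue-handled pliers lying flat, about 150 x 50 x 11 mm; origin at the pivot
- pliers_short: bystander: orange-handled pliers lying flat, about 130 x 50 x 11 mm; origin at the pivot
- paper_tube: bystander: closed green container, 40 mm diameter, 95 mm tall, origin under its centre
- jar: bystander: small amber jar, 44 mm diameter, 60 mm tall, origin under its centre
- ring_box: bystander: closed blue box 55 x 55 x 40 mm, origin under its centre
- mandrel: bystander: steel ring stand: round foot of 54 mm, post up to 85 mm, origin under its centre
- abrasive_disc: bystander: flat green ring, 56 mm outside diameter, 8 mm thick, origin under its centre
Things that resemble listed ones, but are neither listed nor needed, are in the scene too. Leave any pink look-alike of the cup_small alone. What is shaped like the cup_middle but pink is not meant.

How it is judged:
On the way, in this order (a step that is already met when the one before it is completed fails the run):
1. the middle cup stands upright in the rinse pot, let go (horizontal distance between cup_middle and pot_floor below 0.023 m and z of cup_middle in the frame of pot_floor between -0.004 and 0.005 m and angle between cup_middle's own z axis and vertical below 0.12 rad and contact force between the fingers and cup_middle below 0.3 N and linear speed of cup_middle below 0.05 m/s), for 0.2 s.
2. the small cup stands upright inside the middle cup in the pot, let go (all of step 1 and horizontal distance between cup_small and cup_middle below 0.02 m and z of cup_small in the frame of pot_floor between 0 and 0.009 m and angle between cup_small's own z axis and vertical below 0.12 rad and contact force between the fingers and cup_small below 0.3 N and linear speed of cup_small below 0.05 m/s), for 0.2 s.
3. the valve is fully closed (wheel within 0.12 rad of its stop) (value of joint wheel below 0.12 rad), for 0.1 s.
At the end, for the whole second after the job is handed in: Wheel 12.566 rad (two turns) open from its stop within 0.26 rad, at rest, the fingers pressing on the crank handle with over 5 N. Middle cup on the pot floor, small cup on the middle cup's floor: seated within 5 mm, within 0.12 rad of upright, let go, at rest (all of step 2 and value of joint wheel between 12.306 and 12.826 rad and not (velocity of joint wheel above 0.15 rad/s) and not (velocity of joint wheel below -0.15 rad/s) and contact force between the fingers and handle above 5 N); the arm keeps its last pose, push and grip.
It fails at once if a cup is dropped (falls faster than 0.7 m/s out of the gripper, a drop of some 25 mm) ((linear speed of cup_middle above 0.7 m/s and contact force between the fingers and cup_middle below 0.1 N) or (linear speed of cup_small above 0.7 m/s and contact force between the fingers and cup_small below 0.1 N)).
It fails at once if a bystander is shifted by more than 30 mm (distance of any of pliers_long, pliers_short, paper_tube, jar, ring_box, mandrel, abrasive_disc from where it was at the start of the episode above 0.03 m).
It also fails if it takes over 72 s, if anything falls off the work surface, if the arm or the gripper's body presses on something with over 40 N, if the wrist force passes 120 N, or if a joint passes its speed limit or range.

## Working session

There is one attempt and no reset: what is moved stays moved. The work goes in short steps, Python scripts to look and compute and a tool call to move; the robot and the scene stay as the last step left them, time stands still between calls to the robot, and variables do not carry over. Pictures are saved under pics/ and viewed, at most 10 in all, crops included, and the job is handed in when it is done.

Besides the shell and the picture viewer there is one more tool, called after "Emit:" in YAML: its name, and indented under it one key for each argument. arm_command: Moves the arm, as the interface text tells. Shifts and turns lie within -1 to 1; 1 stands for 10 cm of shift or pi rad of turn. Its arguments: {"type":"object","properties":{"targets":{"type":"array","items":{"type":"array","items":{"type":"number"}}},"grip_force":{"type":"number"}},"required":["targets"]}

```bash
mkdir -p pics; cat > h.py <<'E'
import numpy as np, cv2
from rig import robot
def cam(n):
    d=robot.read_camera(n); K=np.array(d["intrinsics"]); T=np.array(d["world_to_cam"]); z=d["range_z"]
    v,u=np.mgrid[0:420,0:560]; 
    P=np.stack([(u-K[0,2])/K[0,0]*z,-(v-K[1,2])/K[1,1]*z,-z,np.ones_like(z)],-1)
    W=(P@np.linalg.inv(T).T)[...,:3]; W[z==0]=np.nan
    return d["frame"],W,K,T,d
E
python3 - <<'E'
from h import *
for n in("scene","side"):
    f,W,K,T,d=cam(n); np.savez(n+".npz",f=f,W=W,K=K,T=T); cv2.imwrite(f"pics/{n}0.png",cv2.resize(f[...,::-1],(784,588)))
    print(n,[k for k in d],np.linalg.inv(T)[:3].round(3).tolist(),K.tolist())
print(robot.read_state())
E
```

```text
scene ['frame', 'range_z', 'intrinsics', 'world_to_cam'] [[-0.234, -0.712, 0.662, 1.247], [0.972, -0.18, 0.149, 0.16], [0.013, 0.678, 0.735, 0.878]] [[417.371918725889, 0.0, 279.4977767192332], [0.0, 417.371918725889, 212.8396307881322], [0.0, 0.0, 1.0]]
side ['frame', 'range_z', 'intrinsics', 'world_to_cam'] [[0.735, 0.409, -0.54, -0.277], [-0.678, 0.437, -0.591, -0.935], [-0.006, 0.801, 0.599, 1.021]] [[504.90925933913036, 0.0, 284.59475878412474], [0.0, 504.90925933913036, 208.8074959094838], [0.0, 0.0, 1.0]]
{'clock': 0.1, 'q': array([ 1.11850131e+00,  4.94115835e-01,  1.34603393e+00, -2.17937845e-05,
        1.30251936e+00, -9.55088597e-02]), 'joint_vel': array([ 0.00071439, -0.00155305, -0.00253714, -0.0001556 ,  0.00181456,
        0.00055229]), 'tau': array([ 2.77726809e-03, -8.80230403e+01, -3.82543516e+01,  7.06740213e-02,
        4.80729458e-02, -4.05248784e-06]), 'position': array([0.21816298, 0.58535654, 0.23241307]), 'orientation': array([-5.57413443e-01, -3.09147046e+00,  1.63667691e-03]), 'ft_force': array([-0.05614489, -0.30204243,  0.01038214]), 'wrist_torque': array([ 0.01884794,  0.03456926, -0.00660624]), 'grasp_force': 0.0, 'width': 1.0041171761066994}
```

View pics/scene0.png

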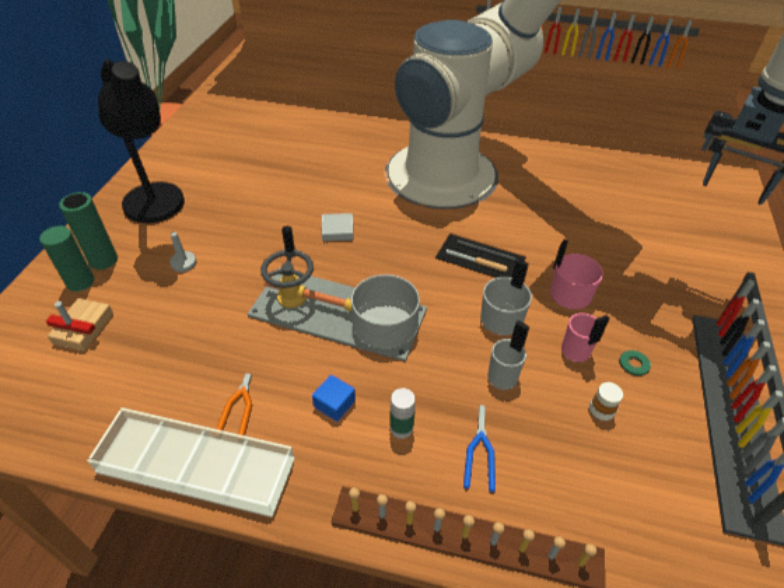

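View pics/side0.png

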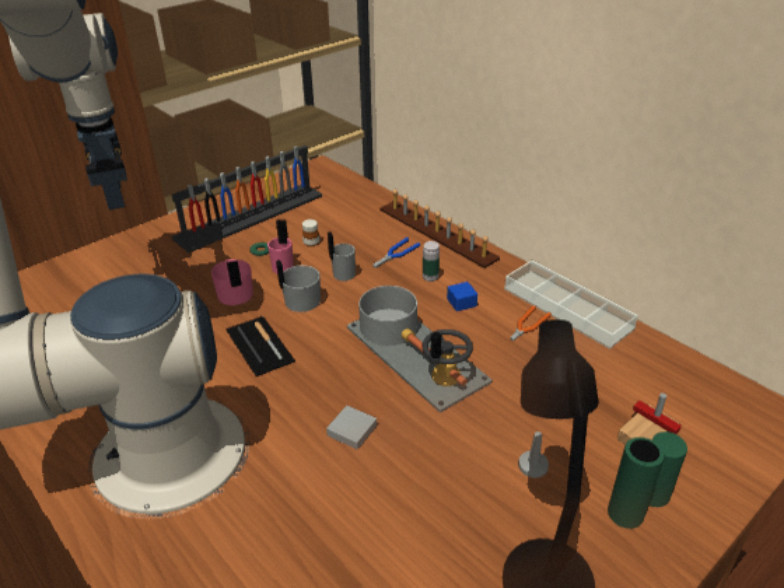

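Scene view (1.4x scale): the candidates are the steel middle cup at (507,305), the steel small cup at (507,363), the pink large cup at (577,280) and the pink small cup at (579,337). The two steel ones fit the description because they are grey and the pink ones are excluded. The pot is at (386,312), the wheel at (287,268) and the handle at (288,240). I'll confirm the cups in a crop and measure.

```bash
cat > m.py <<'E'
from h import *
from scipy.optimize import least_squares
D={n:np.load(n+".npz") for n in("scene","side")}
f=D["scene"]["f"]; cv2.imwrite("pics/crop.png",cv2.resize(f[160:300,320:470,::-1],(750,700))[:600])
def circ(p,r):
    return least_squares(lambda x:np.hypot(p[:,0]-x[0],p[:,1]-x[1])-r,np.nanmean(p,0)[:2],loss="soft_l1",f_scale=.002)
for nm,(u,v) in dict(mid=(507,305),small=(507,363),pot=(386,312),wheel=(287,268),pinkL=(577,280),pinkS=(579,337),jar=(606,400),tube=(402,412),mandrel=(182,250),disc=(634,362),ringbox=(334,398),pl=(480,440)).items():
    print(nm,D["scene"]["W"][int(v/1.4),int(u/1.4)].round(3))
for n in D:
    W=D[n]["W"].reshape(-1,3); F=D[n]["f"].reshape(-1,3).astype(int); S=D["scene"]["W"]
    dark=F.max(1)<70
    for nm,(u,v),zr,ro,zg in(("mid",(507,305),.072,.046,.122),("small",(507,363),.074,.030,.124),("pot",(386,312),.080,.064,0),("wheel",(287,268),.098,.051,.156)):
        c=S[int(v/1.4),int(u/1.4)][:2]
        if nm=="wheel": c=np.array(cpot)+0.2*np.array([0,-1]) if 0 else c
        near=np.hypot(*(W[:,:2]-c).T)<ro*1.9
        R=W[near&(abs(W[:,2]-zr+.003)<.005)&~(dark if zg and nm!="wheel" else np.zeros(len(W),bool))]
        R=R[~np.isnan(R[:,0])]
        s=circ(R,ro-.0015 if nm!="wheel" else ro-.005)
        x=s.x; R2=R[abs(np.hypot(*(R[:,:2]-x).T)-ro)<.006]
        x=circ(R2,ro-.0015 if nm!="wheel" else ro-.005).x
        out=[n,nm,len(R2),x.round(4)]
        if zg:
            near=np.hypot(*(W[:,:2]-x).T)<ro+.02
            G=W[near&(W[:,2]>zr+.012)&(W[:,2]<zg+.006)]
            out+=[len(G),G[:,2].max().round(4)]
            t=G[G[:,2]>zg-.004]; g=np.median(G,0); out+=["grip",g[:2].round(4),"top",len(t),t.mean(0)[:2].round(4),"az from c",np.degrees(np.arctan2(*(t.mean(0)[:2]-x)[::-1])).round(1),"r",np.hypot(*(t.mean(0)[:2]-x)).round(4)]
        print(*out)
    # base plate
    B=W[(abs(W[:,2]-.010)<.004)&(F.max(1)-F.min(1)<25)&(F.max(1)>60)]
    c=S[int(312/1.4),int(386/1.4)][:2]; B=B[np.hypot(*(B[:,:2]-c).T)<.32]
    print(n,"plate",len(B),cv2.minAreaRect(B[:,:2].astype(np.float32)))
    np.save(n+"_plate.npy",B)
E
python3 m.py
```

```text
mid [ 0.414  0.213 -0.   ]
small [0.569 0.228 0.008]
pot [ 0.505 -0.019  0.014]
wheel [ 0.515 -0.21   0.097]
pinkL [0.312 0.35  0.003]
pinkS [0.525 0.341 0.067]
jar [0.643 0.39  0.057]
tube [0.761 0.071 0.08 ]
mandrel [ 0.465 -0.468  0.041]
disc [ 0.499  0.458 -0.003]
ringbox [ 0.737 -0.052  0.038]
pl [0.739 0.199 0.009]
scene mid 160 [0.4545 0.2059] 113 0.1222 grip [0.4163 0.2216] top 24 [0.4138 0.2227] az from c 157.7 r 0.044
scene small 118 [0.5952 0.223 ] 133 0.1254 grip [0.5735 0.2353] top 29 [0.5703 0.2352] az from c 153.9 r 0.0277
scene pot 268 [ 0.5298 -0.0143]
scene wheel 159 [ 0.5122 -0.2121] 111 0.1559 grip [ 0.4722 -0.2199] top 21 [ 0.4678 -0.2217] az from c -167.8 r 0.0454
scene plate 2796 ((0.5152654647827148, -0.020414412021636963), (0.507250964641571, 0.5262578129768372), 3.410407543182373)
side mid 120 [0.4534 0.2054] 56 0.1271 grip [0.4102 0.2126] top 21 [0.4116 0.2185] az from c 162.6 r 0.0438
side small 60 [0.5949 0.2219] 48 0.1294 grip [0.5665 0.2276] top 17 [0.569  0.2328] az from c 157.3 r 0.0281
side pot 210 [ 0.5293 -0.0159]
side wheel 137 [ 0.5064 -0.2165] 116 0.1606 grip [ 0.4613 -0.2299] top 34 [ 0.4643 -0.2263] az from c -166.9 r 0.0433
side plate 1686 ((0.5012646317481995, -0.01822391152381897), (0.5245303511619568, 0.5039839148521423), 85.48517608642578)
```

```bash
cat > plan.py <<'E'
# usage: plan.py x y z az_y n grip  -> suggested rows (straight line, even turn) from the measured pose
import sys,json
from h import *
from scipy.spatial.transform import Rotation as Ro, Slerp
x,y,z,az,n,g=map(float,sys.argv[1:]); n=int(n)
s=robot.read_state(); p0=s["position"]; R0=Ro.from_rotvec(s["orientation"])
a=np.radians(az); Y=[np.cos(a),np.sin(a),0]; Z=[0,0,-1]
R1=Ro.from_matrix(np.stack([np.cross(Y,Z),Y,Z],1)); S=Slerp([0,1],Ro.concatenate([R0,R1]))
p,R=p0,R0; rows=[]
for i in range(1,n+1):
    q=p0+(np.array([x,y,z])-p0)*i/n; Q=S(i/n)
    d=np.r_[R.inv().apply(q-p)/.1,(R.inv()*Q).as_rotvec()/np.pi].round(3)
    rows.append([g]+(d+0).tolist()); p=p+R.apply(d[:3]*.1); R=R*Ro.from_rotvec(d[3:]*np.pi)
print("t",round(s["clock"],2),"p",p0.round(4),"az_y",np.degrees(np.arctan2(*R0.as_matrix()[1::-1,1])).round(2),"F",s["ft_force"].round(1),"w",round(s["width"],3),"gf",round(s["grasp_force"],1),"q",s["q"].round(2))
for r in rows: print(json.dumps(r)+",")
E
python3 plan.py 0.4127 0.2206 0.19 -20 14 0.45
```

```text
t 0.1 p [0.2182 0.5854 0.2324] az_y 69.56 F [-0.1 -0.3  0. ] w 1.004 gf 0.0 q [ 1.12  0.49  1.35 -0.    1.3  -0.1 ]
[0.45, -0.221, -0.196, 0.03, 0.0, 0.0, 0.036],
[0.45, -0.242, -0.169, 0.031, 0.0, 0.0, 0.035],
[0.45, -0.259, -0.142, 0.03, 0.0, 0.0, 0.036],
[0.45, -0.273, -0.111, 0.031, 0.0, 0.0, 0.035],
[0.45, -0.284, -0.081, 0.03, 0.0, 0.0, 0.036],
[0.45, -0.292, -0.049, 0.031, 0.0, 0.0, 0.035],
[0.45, -0.294, -0.016, 0.03, 0.0, 0.0, 0.036],
[0.45, -0.295, 0.017, 0.031, 0.0, 0.0, 0.035],
[0.45, -0.291, 0.05, 0.03, 0.0, 0.0, 0.036],
[0.45, -0.284, 0.082, 0.031, 0.0, 0.0, 0.035],
[0.45, -0.273, 0.112, 0.03, 0.0, 0.0, 0.036],
[0.45, -0.258, 0.143, 0.031, 0.0, 0.0, 0.035],
[0.45, -0.242, 0.17, 0.03, 0.0, 0.0, 0.036],
[0.45, -0.22, 0.197, 0.031, 0.0, 0.0, 0.036],
```

View pics/crop.png

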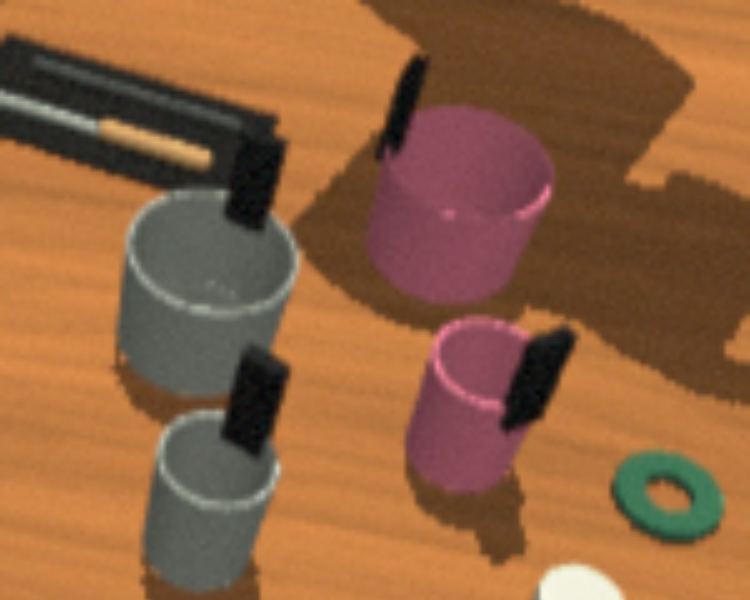

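The crop confirms it: steel middle cup at (210,290) with its grip at (258,180), and steel small cup at (212,500) with its grip at (257,400). The pink ones, at (460,200) and (465,400), stay untouched. I'll move above the middle cup's grip.

Emit:
arm_command:
  targets:
    - [0.45, -0.221, -0.196, 0.03, 0, 0, 0.036]
    - [0.45, -0.242, -0.169, 0.031, 0, 0, 0.035]
    - [0.45, -0.259, -0.142, 0.03, 0, 0, 0.036]
    - [0.45, -0.273, -0.111, 0.031, 0, 0, 0.035]
    - [0.45, -0.284, -0.081, 0.03, 0, 0, 0.036]
    - [0.45, -0.292, -0.049, 0.031, 0, 0, 0.035]
    - [0.45, -0.294, -0.016, 0.03, 0, 0, 0.036]
    - [0.45, -0.295, 0.017, 0.031, 0, 0, 0.035]
    - [0.45, -0.291, 0.05, 0.03, 0, 0, 0.036]
    - [0.45, -0.284, 0.082, 0.031, 0, 0, 0.035]
  grip_force: 30

```text
clock: 0.93
position: [0.3576, 0.3237, 0.2022]
orientation: [-2.115, -2.323, 0.0]
ft_force: [0.9, -0.2, -0.8]
width: 0.452
grasp_force: 0.0
```

Emit:
arm_command:
  targets:
    - [0.45, -0.273, 0.112, 0.03, 0, 0, 0.036]
    - [0.45, -0.258, 0.143, 0.031, 0, 0, 0.035]
    - [0.45, -0.242, 0.17, 0.03, 0, 0, 0.036]
    - [0.45, -0.22, 0.197, 0.031, 0, 0, 0.036]
    - [0.45, 0, 0, 0, 0, 0, 0]
    - [0.45, 0, 0, 0, 0, 0, 0]

```text
clock: 1.43
position: [0.4133, 0.2198, 0.19]
orientation: [-2.577, -1.797, 0.001]
ft_force: [-0.5, -0.1, 0.3]
width: 0.453
grasp_force: 0.0
```

```bash
python3 plan.py 0.4127 0.2206 0.100 -20 6 0.45
```

```text
t 1.43 p [0.4133 0.2198 0.19  ] az_y -20.23 F [-0.5 -0.1  0.3] w 0.453 gf 0.0 q [ 0.36  0.33  1.77 -0.    1.04  0.71]
[0.45, 0.001, -0.001, 0.15, 0.0, 0.0, 0.0],
[0.45, 0.001, -0.002, 0.15, 0.0, 0.0, 0.0],
[0.45, 0.001, -0.001, 0.15, 0.0, 0.0, -0.001],
[0.45, 0.001, -0.001, 0.15, 0.0, 0.0, 0.0],
[0.45, 0.001, -0.002, 0.15, 0.0, 0.0, 0.0],
[0.45, 0.001, -0.001, 0.15, 0.0, 0.0, 0.0],
```

Emit:
arm_command:
  targets:
    - [0.45, 0, 0, 0.15, 0, 0, 0]
    - [0.45, 0, 0, 0.2, 0, 0, 0]
    - [0.45, 0, 0, 0.2, 0, 0, 0]
    - [0.45, 0, 0, 0.2, 0, 0, 0]
    - [0.45, 0, 0, 0.15, 0, 0, 0]
    - [0.45, 0, 0, 0, 0, 0, 0]
    - [0, 0, 0, 0, 0, 0, 0]
    - [0, 0, 0, 0, 0, 0, 0]
    - [0, 0, 0, 0, 0, 0, 0]
    - [0, 0, 0, 0, 0, 0, 0]
  grip_force: 40

```text
clock: 2.27
position: [0.4133, 0.2212, 0.1011]
orientation: [2.574, 1.8, 0.002]
ft_force: [0.1, 0.9, -1.0]
width: 0.189
grasp_force: 0.0
```

```bash
python3 plan.py 0.4127 0.2206 0.2 -20 1 0
```

```text
t 2.27 p [0.4133 0.2212 0.1011] az_y -20.06 F [ 0.1  0.9 -1. ] w 0.189 gf 0.0 q [0.36 0.47 1.87 0.   0.8  0.71]
[0.0, -0.007, -0.002, -0.989, 0.0, 0.0, 0.0],
```

Still closing. I'll let it finish and then lift a little.

Emit:
arm_command:
  targets:
    - [0, 0, 0, 0, 0, 0, 0]
    - [0, 0, 0, 0, 0, 0, 0]
    - [0, 0, 0, 0, 0, 0, 0]
    - [0, 0, 0, 0, 0, 0, 0]

```text
clock: 2.6
position: [0.4134, 0.221, 0.1009]
orientation: [2.574, 1.8, 0.002]
ft_force: [0.7, -0.6, 8.7]
width: 0.108
grasp_force: 40.0
```

Emit:
arm_command:
  targets:
    - [0, 0, 0, -0.05, 0, 0, 0]
    - [0, 0, 0, -0.1, 0, 0, 0]
    - [0, 0, 0, -0.15, 0, 0, 0]
    - [0, 0, 0, -0.2, 0, 0, 0]
    - [0, 0, 0, -0.2, 0, 0, 0]
    - [0, 0, 0, -0.2, 0, 0, 0]
    - [0, 0, 0, -0.1, 0, 0, 0]
    - [0, 0, 0, -0.05, 0, 0, 0]
    - [0, 0, 0, 0, 0, 0, 0]

```text
clock: 3.35
position: [0.4132, 0.221, 0.2063]
orientation: [2.574, 1.8, 0.003]
ft_force: [-0.3, -0.0, -1.5]
width: 0.107
grasp_force: 40.0
```

```bash
python3 plan.py 0.4882 0.0 0.206 -20 14 0
```

```text
t 3.35 p [0.4132 0.221  0.2063] az_y -20.09 F [-0.3 -0.  -1.5] w 0.107 gf 40.0 q [0.36 0.31 1.75 0.   1.08 0.71]
[0.0, -0.13, 0.105, 0.0, 0.0, 0.0, 0.0],
[0.0, -0.13, 0.104, 0.0, 0.0, 0.0, 0.0],
[0.0, -0.13, 0.105, 0.0, 0.0, 0.0, 0.0],
[0.0, -0.13, 0.104, 0.001, 0.0, 0.0, 0.0],
[0.0, -0.129, 0.105, 0.0, 0.0, 0.0, 0.0],
[0.0, -0.13, 0.104, 0.0, 0.0, 0.0, 0.0],
[0.0, -0.13, 0.105, 0.0, 0.0, 0.0, 0.0],
[0.0, -0.13, 0.104, 0.0, 0.0, 0.0, 0.0],
[0.0, -0.13, 0.105, 0.0, 0.0, 0.0, 0.0],
[0.0, -0.13, 0.104, 0.001, 0.0, 0.0, 0.0],
[0.0, -0.13, 0.105, 0.0, 0.0, 0.0, 0.0],
[0.0, -0.13, 0.104, 0.0, 0.0, 0.0, 0.0],
[0.0, -0.129, 0.105, 0.0, 0.0, 0.0, 0.0],
[0.0, -0.13, 0.105, 0.0, 0.0, 0.0, 0.0],
```

Emit:
arm_command:
  targets:
    - [0, -0.05, 0.04, 0, 0, 0, 0]
    - [0, -0.13, 0.105, 0, 0, 0, 0]
    - [0, -0.18, 0.145, 0, 0, 0, 0]
    - [0, -0.2, 0.16, 0, 0, 0, 0]
    - [0, -0.2, 0.16, 0, 0, 0, 0]
    - [0, -0.2, 0.16, 0, 0, 0, 0]
    - [0, -0.2, 0.16, 0, 0, 0, 0]
    - [0, -0.2, 0.16, 0, 0, 0, 0]
    - [0, -0.2, 0.16, 0, 0, 0, 0]
    - [0, -0.15, 0.12, 0, 0, 0, 0]

```text
clock: 4.18
position: [0.4827, 0.011, 0.2041]
orientation: [-2.575, -1.799, 0.002]
ft_force: [0.2, 0.7, -2.2]
width: 0.109
grasp_force: 40.0
```

Emit:
arm_command:
  targets:
    - [0, -0.08, 0.07, 0, 0, 0, 0]
    - [0, -0.03, 0.025, 0, 0, 0, 0]
    - [0, 0, 0, 0, 0, 0, 0]
    - [0, 0, 0, 0, 0, 0, 0]

```text
clock: 4.52
position: [0.4875, 0.0003, 0.2048]
orientation: [-2.574, -1.8, 0.001]
ft_force: [-0.4, 0.4, -2.8]
width: 0.105
grasp_force: 40.0
```

```bash
python3 plan.py 0.4882 0.0 0.116 -20 1 0; python3 - <<'E'
from h import *
for n in("scene",):
    f,W,K,T,d=cam(n); cv2.imwrite("pics/s1.png",cv2.resize(f[120:300,180:420,::-1],(800,600)))
E
```

```text
t 4.52 p [4.875e-01 3.000e-04 2.048e-01] az_y -20.08 F [-0.4  0.4 -2.8] w 0.105 gf 40.0 q [-0.12  0.34  1.71  0.    1.09  0.23]
[0.0, 0.0, 0.009, 0.888, 0.0, 0.0, 0.0],
```

View pics/s1.png

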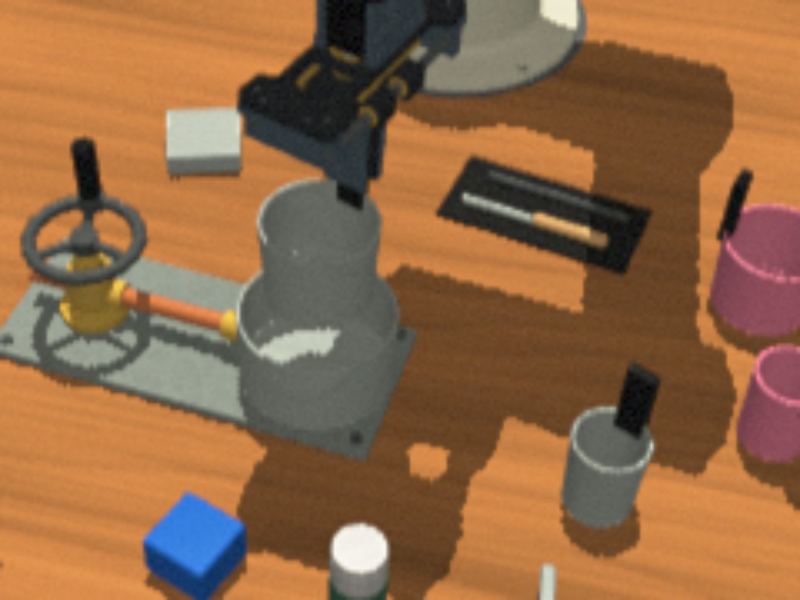

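The middle cup hangs at (320,220), directly above the pot at (318,340). I'll lower it.

Emit:
arm_command:
  targets:
    - [0, 0, 0, 0.08, 0, 0, 0]
    - [0, 0, 0, 0.15, 0, 0, 0]
    - [0, 0, 0, 0.18, 0, 0, 0]
    - [0, 0, 0, 0.18, 0, 0, 0]
    - [0, 0, 0, 0.14, 0, 0, 0]
    - [0, 0, 0, 0.08, 0, 0, 0]
    - [0, 0, 0, 0.04, 0, 0, 0]
    - [0, 0, 0, 0.02, 0, 0, 0]
    - [0, 0, 0, 0.01, 0, 0, 0]
    - [0, 0, 0, 0, 0, 0, 0]

```text
clock: 5.4
position: [0.4883, -0.0003, 0.1176]
orientation: [2.574, 1.8, 0.001]
ft_force: [-0.6, 0.4, -1.6]
width: 0.105
grasp_force: 40.0
```

Emit:
arm_command:
  targets:
    - [0, 0, 0, 0.01, 0, 0, 0]
    - [0, 0, 0, 0.01, 0, 0, 0]
    - [0, 0, 0, 0, 0, 0, 0]

```text
clock: 5.65
position: [0.4881, -0.0004, 0.1154]
orientation: [2.574, 1.8, 0.001]
ft_force: [-0.7, 0.5, -2.6]
width: 0.111
grasp_force: 40.0
```

Emit:
arm_command:
  targets:
    - [0, 0, 0, 0.006, 0, 0, 0]
    - [0, 0, 0, 0, 0, 0, 0]
    - [0.2, 0, 0, 0, 0, 0, 0]
    - [0.3, 0, 0, 0, 0, 0, 0]
    - [0.3, 0, 0, 0, 0, 0, 0]
    - [0.3, 0, 0, 0, 0, 0, 0]
    - [0.3, 0, 0, 0, 0, 0, 0]

```text
clock: 6.23
position: [0.488, -0.0003, 0.1146]
orientation: [2.575, 1.8, 0.0]
ft_force: [-0.7, -0.5, -0.3]
width: 0.294
grasp_force: 0.0
```

Emit:
arm_command:
  targets:
    - [0.3, 0, 0, -0.1, 0, 0, 0]
    - [0.3, 0, 0, -0.2, 0, 0, 0]
    - [0.3, 0, 0, -0.2, 0, 0, 0]
    - [0.3, 0, 0, -0.25, 0, 0, 0]
    - [0.3, 0, 0, -0.15, 0, 0, 0]

```text
clock: 6.65
position: [0.4884, -0.0004, 0.2066]
orientation: [2.574, 1.799, 0.002]
ft_force: [0.3, 0.2, 1.0]
width: 0.3
grasp_force: 0.0
```

```bash
python3 plan.py 0.5697 0.234 0.195 -24.4 12 0.45
```

```text
t 6.65 p [ 4.884e-01 -4.000e-04  2.066e-01] az_y -20.08 F [0.3 0.2 1. ] w 0.3 gf 0.0 q [-0.12  0.33  1.71 -0.    1.1   0.23]
[0.45, 0.207, -0.003, 0.01, 0.0, 0.0, 0.002],
[0.45, 0.206, -0.005, 0.01, 0.0, 0.0, 0.002],
[0.45, 0.207, -0.006, 0.009, 0.0, 0.0, 0.002],
[0.45, 0.207, -0.008, 0.01, 0.0, 0.0, 0.002],
[0.45, 0.206, -0.008, 0.01, 0.0, 0.0, 0.002],
[0.45, 0.207, -0.01, 0.01, 0.0, 0.0, 0.002],
[0.45, 0.206, -0.011, 0.009, 0.0, 0.0, 0.002],
[0.45, 0.206, -0.013, 0.01, 0.0, 0.0, 0.002],
[0.45, 0.207, -0.014, 0.01, 0.0, 0.0, 0.002],
[0.45, 0.206, -0.015, 0.01, 0.0, 0.0, 0.002],
[0.45, 0.206, -0.016, 0.009, 0.0, 0.0, 0.002],
[0.45, 0.206, -0.018, 0.01, 0.0, 0.0, 0.002],
```

Emit:
arm_command:
  targets:
    - [0.45, 0.25, -0.004, 0.01, 0, 0, 0.002]
    - [0.45, 0.25, -0.006, 0.01, 0, 0, 0.003]
    - [0.45, 0.25, -0.008, 0.012, 0, 0, 0.003]
    - [0.45, 0.25, -0.01, 0.012, 0, 0, 0.002]
    - [0.45, 0.25, -0.011, 0.012, 0, 0, 0.003]
    - [0.45, 0.25, -0.013, 0.012, 0, 0, 0.002]
    - [0.45, 0.25, -0.015, 0.012, 0, 0, 0.003]
    - [0.45, 0.25, -0.017, 0.012, 0, 0, 0.002]
    - [0.45, 0.25, -0.019, 0.012, 0, 0, 0.002]
    - [0.45, 0.23, -0.02, 0.012, 0, 0, 0.002]

```text
clock: 7.48
position: [0.5702, 0.2356, 0.1928]
orientation: [-2.641, -1.702, 0.0]
ft_force: [-0.0, -0.5, 0.7]
width: 0.447
grasp_force: 0.0
```

```bash
cat > mid.py <<'E'
from h import *
from scipy.optimize import least_squares
def rim(n,c,zr,ro,zg):
    f,W,*_=cam(n); np.savez(n+"1.npz",f=f,W=W); W=W.reshape(-1,3); dark=f.reshape(-1,3).max(1)<70
    R=W[(np.hypot(*(W[:,:2]-c).T)<ro+.012)&(abs(W[:,2]-zr+.002)<.006)&~dark]; r=np.hypot(*(R[:,:2]-c).T); R=R[r>ro-.012]
    x=least_squares(lambda x:np.hypot(R[:,0]-x[0],R[:,1]-x[1])-ro+.0015,c,loss="soft_l1",f_scale=.001).x
    t=W[(np.hypot(*(W[:,:2]-x).T)<ro+.015)&(abs(W[:,2]-zg)<.006)]
    print(n,len(R),x.round(4),"zmed",np.median(R[:,2]).round(4),"grip",len(t),t.mean(0).round(4) if len(t) else "")
if __name__=="__main__":
    for n in("scene","side"): rim(n,np.array([.5295,-.015]),.086,.046,.136)
E
python3 mid.py; python3 plan.py 0.5697 0.234 0.102 -24.4 1 0.45
```

```text
scene 169 [ 0.5289 -0.0141] zmed 0.083 grip 32 [0.4881 0.0008 0.1336]
side 171 [ 0.5276 -0.0161] zmed 0.084 grip 28 [ 0.4853 -0.0035  0.1361]
t 7.58 p [0.5706 0.237  0.1926] az_y -24.29 F [ 0.7 -1.2  0.3] w 0.447 gf 0.0 q [0.3  0.52 1.41 0.   1.2  0.72]
[0.45, -0.032, 0.004, 0.906, 0.0, 0.0, 0.001],
```

Emit:
arm_command:
  targets:
    - [0.45, -0.03, 0, 0.1, 0, 0, 0]
    - [0.45, 0, 0, 0.2, 0, 0, 0]
    - [0.45, 0, 0, 0.22, 0, 0, 0]
    - [0.45, 0, 0, 0.22, 0, 0, 0]
    - [0.45, 0, 0, 0.12, 0, 0, 0]
    - [0.45, 0, 0, 0.04, 0, 0, 0]
    - [0.45, 0, 0, 0, 0, 0, 0]
    - [0, 0, 0, 0, 0, 0, 0]
    - [0, 0, 0, 0, 0, 0, 0]
    - [0, 0, 0, 0, 0, 0, 0]

```text
clock: 8.42
position: [0.5692, 0.2314, 0.104]
orientation: [2.64, 1.701, 0.002]
ft_force: [0.1, 1.1, -0.2]
width: 0.261
grasp_force: 0.0
```

Emit:
arm_command:
  targets:
    - [0, 0, 0, 0, 0, 0, 0]
    - [0, 0, 0, 0, 0, 0, 0]
    - [0, 0, 0, 0, 0, 0, 0]
    - [0, 0, 0, 0, 0, 0, 0]
    - [0, 0, 0, 0, 0, 0, 0]

```text
clock: 8.83
position: [0.569, 0.2315, 0.1036]
orientation: [2.64, 1.702, 0.002]
ft_force: [-1.0, -1.0, 6.6]
width: 0.107
grasp_force: 40.0
```

Emit:
arm_command:
  targets:
    - [0, 0, 0, -0.05, 0, 0, 0]
    - [0, 0, 0, -0.1, 0, 0, 0]
    - [0, 0, 0, -0.2, 0, 0, 0]
    - [0, 0, 0, -0.25, 0, 0, 0]
    - [0, 0, 0, -0.25, 0, 0, 0]
    - [0, 0, 0, -0.25, 0, 0, 0]
    - [0, 0, 0, -0.2, 0, 0, 0]
    - [0, 0, 0, -0.12, 0, 0, 0]
    - [0, 0, 0, -0.05, 0, 0, 0]
    - [0, 0, 0, 0, 0, 0, 0]

```text
clock: 9.67
position: [0.5691, 0.2315, 0.2516]
orientation: [2.64, 1.701, 0.003]
ft_force: [0.4, -0.0, -1.0]
width: 0.109
grasp_force: 40.0
```

```bash
python3 plan.py 0.519 -0.041 0.25 65 18 0
```

```text
t 9.67 p [0.5691 0.2315 0.2516] az_y -24.4 F [ 0.4 -0.  -1. ] w 0.109 gf 40.0 q [0.29 0.46 1.35 0.   1.33 0.72]
[0.0, -0.149, 0.037, 0.001, 0.0, 0.0, -0.028],
[0.0, -0.152, 0.024, 0.0, 0.0, 0.0, -0.027],
[0.0, -0.154, 0.011, 0.001, 0.0, 0.0, -0.028],
[0.0, -0.154, -0.002, 0.001, 0.0, 0.0, -0.027],
[0.0, -0.153, -0.016, 0.001, 0.0, 0.0, -0.028],
[0.0, -0.151, -0.029, 0.0, 0.0, 0.0, -0.028],
[0.0, -0.148, -0.042, 0.001, 0.0, 0.0, -0.027],
[0.0, -0.144, -0.055, 0.001, 0.0, 0.0, -0.028],
[0.0, -0.139, -0.067, 0.001, 0.0, 0.0, -0.027],
[0.0, -0.132, -0.078, 0.0, 0.0, 0.0, -0.028],
[0.0, -0.125, -0.09, 0.001, 0.0, 0.0, -0.028],
[0.0, -0.117, -0.101, 0.001, 0.0, 0.0, -0.027],
[0.0, -0.108, -0.109, 0.0, 0.0, 0.0, -0.028],
[0.0, -0.097, -0.119, 0.001, 0.0, 0.0, -0.027],
[0.0, -0.088, -0.127, 0.001, 0.0, 0.0, -0.028],
[0.0, -0.075, -0.134, 0.001, 0.0, 0.0, -0.027],
[0.0, -0.064, -0.14, 0.0, 0.0, 0.0, -0.028],
[0.0, -0.052, -0.145, 0.001, 0.001, 0.001, -0.028],
```

Emit:
arm_command:
  targets:
    - [0, -0.149, 0.037, 0.001, 0, 0, -0.028]
    - [0, -0.152, 0.024, 0, 0, 0, -0.027]
    - [0, -0.154, 0.011, 0.001, 0, 0, -0.028]
    - [0, -0.154, -0.002, 0.001, 0, 0, -0.027]
    - [0, -0.153, -0.016, 0.001, 0, 0, -0.028]
    - [0, -0.151, -0.029, 0, 0, 0, -0.028]
    - [0, -0.148, -0.042, 0.001, 0, 0, -0.027]
    - [0, -0.144, -0.055, 0.001, 0, 0, -0.028]
    - [0, -0.139, -0.067, 0.001, 0, 0, -0.027]
    - [0, -0.132, -0.078, 0, 0, 0, -0.028]

```text
clock: 10.5
position: [0.54, 0.0793, 0.2483]
orientation: [-1.675, -2.656, 0.002]
ft_force: [0.3, 0.4, -1.0]
width: 0.107
grasp_force: 40.0
```

Emit:
arm_command:
  targets:
    - [0, -0.125, -0.09, 0.001, 0, 0, -0.028]
    - [0, -0.117, -0.101, 0.001, 0, 0, -0.027]
    - [0, -0.108, -0.109, 0, 0, 0, -0.028]
    - [0, -0.097, -0.119, 0.001, 0, 0, -0.027]
    - [0, -0.088, -0.127, 0.001, 0, 0, -0.028]
    - [0, -0.075, -0.134, 0.001, 0, 0, -0.027]
    - [0, -0.064, -0.14, 0, 0, 0, -0.028]
    - [0, -0.052, -0.145, 0.001, 0, 0, -0.028]
    - [0, 0, 0, 0, 0, 0, 0]
    - [0, 0, 0, 0, 0, 0, 0]

```text
clock: 11.33
position: [0.5181, -0.0414, 0.248]
orientation: [-0.682, -3.065, -0.0]
ft_force: [0.3, 0.1, -1.5]
width: 0.107
grasp_force: 40.0
```

```bash
python3 plan.py 0.519 -0.041 0.125 65 1 0; python3 - <<'E'
from h import *
f,W,K,T,d=cam("scene"); cv2.imwrite("pics/s2.png",cv2.resize(f[120:270,200:400,::-1],(800,600)))
E
```

```text
t 11.33 p [ 0.5181 -0.0414  0.248 ] az_y 64.91 F [ 0.3  0.1 -1.5] w 0.107 gf 40.0 q [-0.19  0.33  1.58  0.    1.23 -1.33]
[0.0, -0.008, 0.008, 1.23, 0.0, 0.0, -0.001],
```

View pics/s2.png

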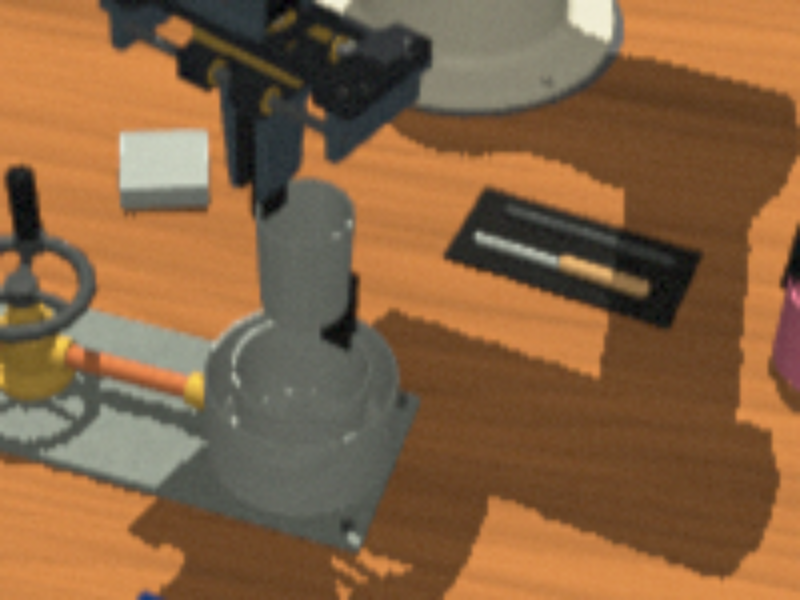

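The small cup hangs upright at (305,250) over the middle cup at (300,380), whose grip at (345,310) is clear of the fingers. I'll lower it.

Emit:
arm_command:
  targets:
    - [0, 0, 0, 0.08, 0, 0, 0]
    - [0, 0, 0, 0.15, 0, 0, 0]
    - [0, 0, 0, 0.2, 0, 0, 0]
    - [0, 0, 0, 0.2, 0, 0, 0]
    - [0, 0, 0, 0.2, 0, 0, 0]
    - [0, 0, 0, 0.18, 0, 0, 0]
    - [0, 0, 0, 0.12, 0, 0, 0]
    - [0, 0, 0, 0.06, 0, 0, 0]
    - [0, 0, 0, 0.03, 0, 0, 0]
    - [0, 0, 0, 0, 0, 0, 0]

```text
clock: 12.22
position: [0.5185, -0.0407, 0.1262]
orientation: [-0.678, -3.067, -0.0]
ft_force: [-0.2, 0.4, -1.2]
width: 0.107
grasp_force: 40.0
```

Emit:
arm_command:
  targets:
    - [0, 0, 0, 0.02, 0, 0, 0]
    - [0, 0, 0, 0.01, 0, 0, 0]
    - [0, 0, 0, 0, 0, 0, 0]

```text
clock: 12.47
position: [0.5189, -0.0411, 0.1241]
orientation: [0.678, 3.067, 0.0]
ft_force: [0.3, 1.2, -0.1]
width: 0.106
grasp_force: 40.0
```

Emit:
arm_command:
  targets:
    - [0, 0, 0, 0.01, 0, 0, 0]
    - [0, 0, 0, 0.01, 0, 0, 0]
    - [0, 0, 0, 0, 0, 0, 0]
    - [0.15, 0, 0, 0, 0, 0, 0]
    - [0.25, 0, 0, 0, 0, 0, 0]
    - [0.25, 0, 0, 0, 0, 0, 0]
    - [0.25, 0, 0, 0, 0, 0, 0]
    - [0.25, 0, 0, 0, 0, 0, 0]

```text
clock: 13.13
position: [0.5187, -0.0411, 0.1218]
orientation: [0.678, 3.067, -0.0]
ft_force: [-0.2, -0.3, 0.2]
width: 0.249
grasp_force: 0.0
```

Emit:
arm_command:
  targets:
    - [0.25, 0, 0, -0.1, 0, 0, 0]
    - [0.25, 0, 0, -0.2, 0, 0, 0]
    - [0.25, 0, 0, -0.25, 0, 0, 0]
    - [0.25, 0, 0, -0.3, 0, 0, 0]
    - [0.25, 0, 0, -0.2, 0, 0, 0]
    - [0.4, 0, 0, 0, 0, 0, 0]

```text
clock: 13.63
position: [0.5205, -0.0414, 0.2314]
orientation: [0.677, 3.061, 0.0]
ft_force: [0.3, 0.5, 0.5]
width: 0.295
grasp_force: 0.0
```

```bash
python3 plan.py 0.466 -0.224 0.215 65 12 0.6; python3 - <<'E'
import mid,numpy as np
for n in("scene","side"):
    mid.rim(n,np.array([.5285,-.015]),.092,.030,.142)
E
```

```text
t 13.63 p [ 0.5205 -0.0414  0.2314] az_y 65.06 F [0.3 0.5 0.5] w 0.295 gf 0.0 q [-0.19  0.35  1.6  -0.    1.18 -1.33]
[0.6, -0.023, -0.157, 0.014, 0.0, 0.0, 0.0],
[0.6, -0.023, -0.157, 0.013, 0.0, 0.0, 0.0],
[0.6, -0.023, -0.157, 0.014, 0.0, 0.001, 0.0],
[0.6, -0.023, -0.157, 0.013, 0.0, 0.0, 0.0],
[0.6, -0.023, -0.158, 0.014, 0.0, 0.0, 0.0],
[0.6, -0.023, -0.157, 0.013, 0.0, 0.0, 0.0],
[0.6, -0.023, -0.157, 0.014, 0.0, 0.0, 0.0],
[0.6, -0.022, -0.157, 0.013, 0.0, 0.0, 0.0],
[0.6, -0.023, -0.157, 0.014, 0.0, 0.001, 0.0],
[0.6, -0.023, -0.157, 0.013, 0.0, 0.0, 0.0],
[0.6, -0.023, -0.157, 0.014, 0.0, 0.0, 0.0],
[0.6, -0.023, -0.157, 0.013, 0.001, 0.0, 0.0],
scene 102 [ 0.527  -0.0134] zmed 0.089 grip 36 [ 0.5138 -0.034   0.1393]
side 58 [ 0.5277 -0.0152] zmed 0.0893 grip 39 [ 0.5092 -0.0331  0.1406]
```

Both cups are seated and concentric to within 2 mm. Next, the crank handle.

Emit:
arm_command:
  targets:
    - [0.6, -0.015, -0.1, 0, 0, 0, 0]
    - [0.6, -0.028, -0.2, 0.01, 0, 0, 0]
    - [0.6, -0.032, -0.22, 0.02, 0, 0, 0]
    - [0.6, -0.032, -0.22, 0.02, 0, 0, 0]
    - [0.6, -0.032, -0.22, 0.02, 0, 0, 0]
    - [0.6, -0.032, -0.22, 0.02, 0, 0, 0]
    - [0.6, -0.032, -0.22, 0.02, 0, 0, 0]
    - [0.6, -0.032, -0.22, 0.02, 0, 0, 0]
    - [0.6, -0.025, -0.17, 0.02, 0, 0, 0]
    - [0.6, -0.014, -0.095, 0.01, 0, 0, 0]

```text
clock: 14.57
position: [0.4626, -0.2253, 0.2095]
orientation: [-0.68, -3.065, -0.001]
ft_force: [0.3, 0.3, 0.5]
width: 0.603
grasp_force: 0.0
```

Emit:
arm_command:
  targets:
    - [0.6, 0, 0, 0, 0, 0, 0]
    - [0.6, 0, 0, 0, 0, 0, 0]

```text
clock: 14.73
position: [0.4635, -0.2235, 0.2102]
orientation: [-0.68, -3.066, -0.001]
ft_force: [0.5, 0.3, 0.1]
width: 0.6
grasp_force: 0.0
```

```bash
python3 plan.py 0.466 -0.224 0.13 65 1 0.6; python3 - <<'E'
from h import *
f,W,K,T,d=cam("wrist"); cv2.imwrite("pics/w1.png",f[...,::-1])
m=(abs(W[...,2]-.154)<.006)&(np.hypot(W[...,0]-.466,W[...,1]+.224)<.04)
print(m.sum(),np.nanmean(W[m],0).round(4))
f,W,K,T,d=cam("side"); m=(abs(W[...,2]-.156)<.005)&(np.hypot(W[...,0]-.466,W[...,1]+.224)<.02); print(m.sum(),np.nanmean(W[m],0).round(4))
E
```

```text
t 14.73 p [ 0.4635 -0.2235  0.2102] az_y 64.99 F [0.5 0.3 0.1] w 0.6 gf 0.0 q [-0.57  0.37  1.64  0.    1.13 -1.7 ]
[0.6, -0.025, 0.006, 0.802, 0.0, 0.0, 0.0],
763 [ 0.4653 -0.2241  0.1545]
33 [ 0.4641 -0.2266  0.1554]
```

View pics/w1.png

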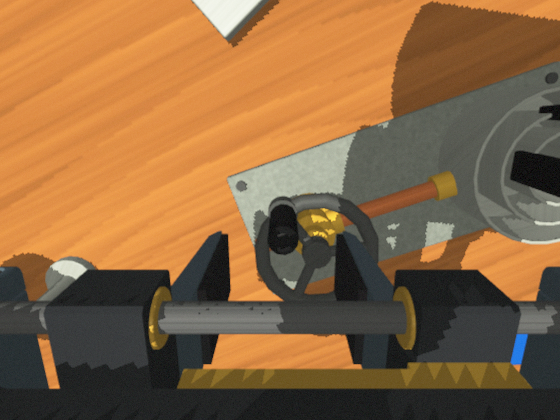

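The wrist view shows the handle at (283,240), between the open fingers. I'll descend and close.

Emit:
arm_command:
  targets:
    - [0.6, -0.02, 0, 0.1, 0, 0, 0]
    - [0.6, 0, 0, 0.2, 0, 0, 0]
    - [0.6, 0, 0, 0.2, 0, 0, 0]
    - [0.6, 0, 0, 0.2, 0, 0, 0]
    - [0.6, 0, 0, 0.1, 0, 0, 0]
    - [0, 0, 0, 0, 0, 0, 0]
    - [0, 0, 0, 0, 0, 0, 0]
    - [0, 0, 0, 0, 0, 0, 0]
    - [0, 0, 0, 0, 0, 0, 0]
    - [0, 0, 0, 0, 0, 0, 0]
  grip_force: 50

```text
clock: 15.67
position: [0.4663, -0.2247, 0.1316]
orientation: [0.678, 3.066, -0.001]
ft_force: [0.2, -0.3, 0.5]
width: 0.266
grasp_force: 0.0
```

Emit:
arm_command:
  targets:
    - [0, 0, 0, 0, 0, 0, 0]
    - [0, 0, 0, 0, 0, 0, 0]
    - [0, 0, 0, 0, 0, 0, 0]
    - [0, 0, 0, 0, 0, 0, 0]
    - [0, 0, 0, 0, 0, 0, 0]

```text
clock: 16.08
position: [0.4664, -0.2246, 0.1314]
orientation: [0.678, 3.066, -0.0]
ft_force: [0.7, 1.8, 8.1]
width: 0.21
grasp_force: 50.0
```

```bash
cat > circ.py <<'E'
# circ.py cx cy az_start step_deg n : rows along the 45 mm circle, tool y at az 65
import sys,json
from h import *
cx,cy,a0,st,n=map(float,sys.argv[1:]); s=robot.read_state(); p=s["position"][:2]; o=p-[cx,cy]
print("t",round(s["clock"],2),"p",s["position"].round(4),"az",np.degrees(np.arctan2(o[1],o[0])).round(1)%360,"r",np.hypot(*o).round(4),"F",s["ft_force"].round(1),"gf",round(s["grasp_force"],1),"q6",s["q"][5].round(2))
b=np.radians(65); X=np.array([-np.sin(b),np.cos(b)]); Y=np.array([np.cos(b),np.sin(b)])
c=lambda d:np.array([np.cos(np.radians(d)),np.sin(np.radians(d))])*.45
cur=np.zeros(2); out=[]; 
for i in range(1,int(n)+1):
    d=c(a0+st*i)-c(a0); r=np.array([d@X,d@Y]); q=(r-cur).round(3)+0; cur=cur+q; out.append([0,*q.tolist(),0,0,0,0])
print(json.dumps(out))
E
python3 circ.py 0.5098 -0.2142 193.3 -10 10
```

```text
t 16.08 p [ 0.4664 -0.2246  0.1314] az 193.4 r 0.0447 F [0.7 1.8 8.1] gf 50.0 q6 -1.7
[[0, 0.043, 0.066, 0, 0, 0, 0], [0, 0.031, 0.072, 0, 0, 0, 0], [0, 0.018, 0.076, 0, 0, 0, 0], [0, 0.005, 0.078, 0, 0, 0, 0], [0, -0.009, 0.078, 0, 0, 0, 0], [0, -0.023, 0.075, 0, 0, 0, 0], [0, -0.035, 0.07, 0, 0, 0, 0], [0, -0.047, 0.063, 0, 0, 0, 0], [0, -0.057, 0.054, 0, 0, 0, 0], [0, -0.066, 0.043, 0, 0, 0, 0]]
```

Emit:
arm_command:
  targets:
    - [0, 0.043, 0.066, 0, 0, 0, 0]
    - [0, 0.031, 0.072, 0, 0, 0, 0]
    - [0, 0.018, 0.076, 0, 0, 0, 0]
    - [0, 0.005, 0.078, 0, 0, 0, 0]
    - [0, -0.009, 0.078, 0, 0, 0, 0]
    - [0, -0.023, 0.075, 0, 0, 0, 0]
    - [0, -0.035, 0.07, 0, 0, 0, 0]
    - [0, -0.047, 0.063, 0, 0, 0, 0]
    - [0, -0.057, 0.054, 0, 0, 0, 0]
    - [0, -0.066, 0.043, 0, 0, 0, 0]

```text
clock: 16.92
position: [0.5072, -0.1692, 0.1314]
orientation: [0.678, 3.067, -0.001]
ft_force: [-4.2, -5.9, 9.3]
width: 0.209
grasp_force: 50.0
```

```bash
python3 circ.py 0.5098 -0.2142 93.3 -10 9
```

```text
t 16.92 p [ 0.5072 -0.1692  0.1314] az 93.3 r 0.045 F [-4.2 -5.9  9.3] gf 50.0 q6 -1.57
[[0, -0.072, 0.031, 0, 0, 0, 0], [0, -0.076, 0.018, 0, 0, 0, 0], [0, -0.079, 0.005, 0, 0, 0, 0], [0, -0.078, -0.01, 0, 0, 0, 0], [0, -0.075, -0.022, 0, 0, 0, 0], [0, -0.07, -0.035, 0, 0, 0, 0], [0, -0.063, -0.047, 0, 0, 0, 0], [0, -0.053, -0.057, 0, 0, 0, 0], [0, -0.044, -0.066, 0, 0, 0, 0]]
```

Forces are small and it tracks well. I'll continue.

Emit:
arm_command:
  targets:
    - [0, -0.072, 0.031, 0, 0, 0, 0]
    - [0, -0.076, 0.018, 0, 0, 0, 0]
    - [0, -0.079, 0.005, 0, 0, 0, 0]
    - [0, -0.078, -0.01, 0, 0, 0, 0]
    - [0, -0.075, -0.022, 0, 0, 0, 0]
    - [0, -0.07, -0.035, 0, 0, 0, 0]
    - [0, -0.063, -0.047, 0, 0, 0, 0]
    - [0, -0.053, -0.057, 0, 0, 0, 0]
    - [0, -0.044, -0.066, 0, 0, 0, 0]

```text
clock: 17.67
position: [0.5552, -0.2115, 0.1314]
orientation: [0.678, 3.067, 0.001]
ft_force: [-1.2, 4.0, 8.7]
width: 0.21
grasp_force: 50.0
```

```bash
python3 circ.py 0.5098 -0.2142 3.3 -2.5 6
```

```text
t 17.67 p [ 0.5552 -0.2115  0.1314] az 3.4 r 0.0454 F [-1.2  4.   8.7] gf 50.0 q6 -1.6
[[0, -0.009, -0.017, 0, 0, 0, 0], [0, -0.008, -0.018, 0, 0, 0, 0], [0, -0.007, -0.019, 0, 0, 0, 0], [0, -0.007, -0.018, 0, 0, 0, 0], [0, -0.006, -0.019, 0, 0, 0, 0], [0, -0.005, -0.019, 0, 0, 0, 0]]
```

Emit:
arm_command:
  targets:
    - [0, -0.009, -0.017, 0, 0, 0, 0]
    - [0, -0.008, -0.018, 0, 0, 0, 0]
    - [0, -0.007, -0.019, 0, 0, 0, 0]
    - [0, 0, 0, 0, 0, 0, 0]

```text
clock: 18.0
position: [0.555, -0.2177, 0.1314]
orientation: [0.679, 3.066, -0.0]
ft_force: [1.4, -0.2, 5.9]
width: 0.206
grasp_force: 50.0
```

Emit:
arm_command:
  targets:
    - [0, -0.007, -0.018, 0, 0, 0, 0]
    - [0, 0, 0, 0, 0, 0, 0]

```text
clock: 18.17
position: [0.5549, -0.2189, 0.1314]
orientation: [0.679, 3.066, 0.002]
ft_force: [2.8, 6.8, 6.4]
width: 0.208
grasp_force: 50.0
```

```bash
python3 circ.py 0.5098 -0.2142 -6.7 -2.5 4
```

```text
t 18.17 p [ 0.5549 -0.2189  0.1314] az 354.1 r 0.0454 F [2.8 6.8 6.4] gf 50.0 q6 -1.61
[[0, -0.006, -0.019, 0, 0, 0, 0], [0, -0.005, -0.019, 0, 0, 0, 0], [0, -0.004, -0.019, 0, 0, 0, 0], [0, -0.003, -0.019, 0, 0, 0, 0]]
```

Emit:
arm_command:
  targets:
    - [0, -0.006, -0.019, 0, 0, 0, 0]
    - [0, 0, 0, 0, 0, 0, 0]
    - [0, 0, 0, 0, 0, 0, 0]

```text
clock: 18.42
position: [0.5549, -0.2192, 0.1314]
orientation: [0.679, 3.066, 0.005]
ft_force: [6.7, 20.1, 9.4]
width: 0.207
grasp_force: 50.0
```

Emit:
arm_command:
  targets:
    - [0, -0.005, -0.019, 0, 0, 0, 0]
    - [0, 0, 0, 0, 0, 0, 0]
    - [0, 0, 0, 0, 0, 0, 0]

```text
clock: 18.67
position: [0.5548, -0.2195, 0.1314]
orientation: [0.679, 3.067, 0.009]
ft_force: [10.8, 33.3, 12.0]
width: 0.209
grasp_force: 50.0
```

```bash
python3 circ.py 0.5098 -0.2142 -11.7 2.5 1
```

```text
t 18.67 p [ 0.5548 -0.2195  0.1314] az 353.3 r 0.0453 F [10.8 33.3 12. ] gf 50.0 q6 -1.62
[[0, 0.005, 0.019, 0, 0, 0, 0]]
```

The stop is felt at an azimuth of about -5.7°, matching the vision. I'll back off the preload, then make two full turns counter-clockwise.

```bash
python3 circ.py 0.5098 -0.2142 -11.7 3 2;for i in 0 1 2; do python3 circ.py 0.5098 -0.2142 $((i*120)).3 0 0 >/dev/null; done; python3 circ.py 0.5098 -0.2142 -5.7 12 30 | sed 's/\], \[/],\n[/g'
```

```text
t 18.67 p [ 0.5548 -0.2195  0.1314] az 353.3 r 0.0453 F [10.8 33.3 12. ] gf 50.0 q6 -1.62
[[0, 0.006, 0.023, 0, 0, 0, 0], [0, 0.007, 0.022, 0, 0, 0, 0]]
t 18.67 p [ 0.5548 -0.2195  0.1314] az 353.3 r 0.0453 F [10.8 33.3 12. ] gf 50.0 q6 -1.62
[[0, 0.04, 0.085, 0, 0, 0, 0],
[0, 0.057, 0.075, 0, 0, 0, 0],
[0, 0.072, 0.061, 0, 0, 0, 0],
[0, 0.082, 0.045, 0, 0, 0, 0],
[0, 0.09, 0.027, 0, 0, 0, 0],
[0, 0.094, 0.008, 0, 0, 0, 0],
[0, 0.093, -0.012, 0, 0, 0, 0],
[0, 0.089, -0.031, 0, 0, 0, 0],
[0, 0.08, -0.049, 0, 0, 0, 0],
[0, 0.069, -0.064, 0, 0, 0, 0],
[0, 0.053, -0.078, 0, 0, 0, 0],
[0, 0.037, -0.086, 0, 0, 0, 0],
[0, 0.017, -0.093, 0, 0, 0, 0],
[0, -0.002, -0.094, 0, 0, 0, 0],
[0, -0.022, -0.091, 0, 0, 0, 0],
[0, -0.04, -0.086, 0, 0, 0, 0],
[0, -0.057, -0.074, 0, 0, 0, 0],
[0, -0.071, -0.062, 0, 0, 0, 0],
[0, -0.083, -0.045, 0, 0, 0, 0],
[0, -0.09, -0.027, 0, 0, 0, 0],
[0, -0.093, -0.008, 0, 0, 0, 0],
[0, -0.094, 0.012, 0, 0, 0, 0],
[0, -0.089, 0.031, 0, 0, 0, 0],
[0, -0.08, 0.049, 0, 0, 0, 0],
[0, -0.068, 0.065, 0, 0, 0, 0],
[0, -0.054, 0.077, 0, 0, 0, 0],
[0, -0.036, 0.087, 0, 0, 0, 0],
[0, -0.018, 0.092, 0, 0, 0, 0],
[0, 0.002, 0.094, 0, 0, 0, 0],
[0, 0.022, 0.092, 0, 0, 0, 0]]
```

Emit:
arm_command:
  targets:
    - [0, 0.006, 0.023, 0, 0, 0, 0]
    - [0, 0.007, 0.022, 0, 0, 0, 0]

```text
clock: 18.83
position: [0.555, -0.2183, 0.1314]
orientation: [0.677, 3.066, -0.0]
ft_force: [-1.0, -4.1, 5.7]
width: 0.209
grasp_force: 50.0
```

Emit:
arm_command:
  targets:
    - [0, 0.04, 0.085, 0, 0, 0, 0]
    - [0, 0.057, 0.075, 0, 0, 0, 0]
    - [0, 0.072, 0.061, 0, 0, 0, 0]
    - [0, 0.082, 0.045, 0, 0, 0, 0]
    - [0, 0.09, 0.027, 0, 0, 0, 0]
    - [0, 0.094, 0.008, 0, 0, 0, 0]
    - [0, 0.093, -0.012, 0, 0, 0, 0]
    - [0, 0.089, -0.031, 0, 0, 0, 0]
    - [0, 0.08, -0.049, 0, 0, 0, 0]
    - [0, 0.069, -0.064, 0, 0, 0, 0]

```text
clock: 19.67
position: [0.4916, -0.1731, 0.1314]
orientation: [0.677, 3.065, -0.0]
ft_force: [6.6, -4.1, 4.6]
width: 0.209
grasp_force: 50.0
```

```bash
python3 circ.py 0.5098 -0.2142 114.3 0 0
```

```text
t 19.67 p [ 0.4916 -0.1731  0.1314] az 114.0 r 0.0449 F [ 6.6 -4.1  4.6] gf 50.0 q6 -1.59
[]
```

Good tracking. I'll finish the first turn.

Emit:
arm_command:
  targets:
    - [0, 0.053, -0.078, 0, 0, 0, 0]
    - [0, 0.037, -0.086, 0, 0, 0, 0]
    - [0, 0.017, -0.093, 0, 0, 0, 0]
    - [0, -0.002, -0.094, 0, 0, 0, 0]
    - [0, -0.022, -0.091, 0, 0, 0, 0]
    - [0, -0.04, -0.086, 0, 0, 0, 0]
    - [0, -0.057, -0.074, 0, 0, 0, 0]
    - [0, -0.071, -0.062, 0, 0, 0, 0]
    - [0, -0.083, -0.045, 0, 0, 0, 0]
    - [0, -0.09, -0.027, 0, 0, 0, 0]

```text
clock: 20.5
position: [0.4834, -0.2506, 0.1313]
orientation: [0.679, 3.067, 0.001]
ft_force: [1.3, 10.1, 12.2]
width: 0.209
grasp_force: 50.0
```

Emit:
arm_command:
  targets:
    - [0, -0.093, -0.008, 0, 0, 0, 0]
    - [0, -0.094, 0.012, 0, 0, 0, 0]
    - [0, -0.089, 0.031, 0, 0, 0, 0]
    - [0, -0.08, 0.049, 0, 0, 0, 0]
    - [0, -0.068, 0.065, 0, 0, 0, 0]
    - [0, -0.054, 0.077, 0, 0, 0, 0]
    - [0, -0.036, 0.087, 0, 0, 0, 0]
    - [0, -0.018, 0.092, 0, 0, 0, 0]
    - [0, 0.002, 0.094, 0, 0, 0, 0]
    - [0, 0.022, 0.092, 0, 0, 0, 0]

```text
clock: 21.33
position: [0.555, -0.2189, 0.1314]
orientation: [0.678, 3.066, -0.002]
ft_force: [-3.0, -3.7, 8.1]
width: 0.21
grasp_force: 50.0
```

```bash
python3 circ.py 0.5098 -0.2142 -5.7 0 0
```

```text
t 21.33 p [ 0.555  -0.2189  0.1314] az 354.0 r 0.0455 F [-3.  -3.7  8.1] gf 50.0 q6 -1.61
[]
```

One turn is done. Now the second.

Emit:
arm_command:
  targets:
    - [0, 0.04, 0.085, 0, 0, 0, 0]
    - [0, 0.057, 0.075, 0, 0, 0, 0]
    - [0, 0.072, 0.061, 0, 0, 0, 0]
    - [0, 0.082, 0.045, 0, 0, 0, 0]
    - [0, 0.09, 0.027, 0, 0, 0, 0]
    - [0, 0.094, 0.008, 0, 0, 0, 0]
    - [0, 0.093, -0.012, 0, 0, 0, 0]
    - [0, 0.089, -0.031, 0, 0, 0, 0]
    - [0, 0.08, -0.049, 0, 0, 0, 0]
    - [0, 0.069, -0.064, 0, 0, 0, 0]

```text
clock: 22.17
position: [0.4915, -0.1731, 0.1314]
orientation: [0.677, 3.065, -0.0]
ft_force: [5.4, -2.9, 5.7]
width: 0.207
grasp_force: 50.0
```

Emit:
arm_command:
  targets:
    - [0, 0.053, -0.078, 0, 0, 0, 0]
    - [0, 0.037, -0.086, 0, 0, 0, 0]
    - [0, 0.017, -0.093, 0, 0, 0, 0]
    - [0, -0.002, -0.094, 0, 0, 0, 0]
    - [0, -0.022, -0.091, 0, 0, 0, 0]
    - [0, -0.04, -0.086, 0, 0, 0, 0]
    - [0, -0.057, -0.074, 0, 0, 0, 0]
    - [0, -0.071, -0.062, 0, 0, 0, 0]
    - [0, -0.083, -0.045, 0, 0, 0, 0]
    - [0, -0.09, -0.027, 0, 0, 0, 0]

```text
clock: 23.0
position: [0.4834, -0.2506, 0.1313]
orientation: [0.679, 3.067, 0.001]
ft_force: [1.2, 8.7, 13.2]
width: 0.207
grasp_force: 50.0
```

Emit:
arm_command:
  targets:
    - [0, -0.093, -0.008, 0, 0, 0, 0]
    - [0, -0.094, 0.012, 0, 0, 0, 0]
    - [0, -0.089, 0.031, 0, 0, 0, 0]
    - [0, -0.08, 0.049, 0, 0, 0, 0]
    - [0, -0.068, 0.065, 0, 0, 0, 0]
    - [0, -0.054, 0.077, 0, 0, 0, 0]
    - [0, -0.036, 0.087, 0, 0, 0, 0]
    - [0, -0.018, 0.092, 0, 0, 0, 0]
    - [0, 0.002, 0.094, 0, 0, 0, 0]
    - [0, 0.022, 0.092, 0, 0, 0, 0]

```text
clock: 23.83
position: [0.555, -0.219, 0.1314]
orientation: [0.678, 3.066, -0.002]
ft_force: [-2.5, -5.5, 8.2]
width: 0.209
grasp_force: 50.0
```

Emit:
arm_command:
  targets:
    - [0, 0, 0, 0, 0, 0, 0]
    - [0, 0, 0, 0, 0, 0, 0]
    - [0, 0, 0, 0, 0, 0, 0]

```text
clock: 24.08
position: [0.555, -0.2182, 0.1314]
orientation: [0.678, 3.066, 0.001]
ft_force: [2.4, 3.4, 7.3]
width: 0.208
grasp_force: 50.0
```

```bash
python3 circ.py 0.5098 -0.2142 -5.7 0 0; python3 - <<'E'
import mid,numpy as np
for n in("scene","side"):
    mid.rim(n,np.array([.5285,-.015]),.086,.046,.136);mid.rim(n,np.array([.5285,-.015]),.092,.030,.142)
f=np.load("scene1.npz")["f"]; mid.cv2.imwrite("pics/end.png",mid.cv2.resize(f[...,::-1],(784,588)))
E
```

```text
t 24.08 p [ 0.555  -0.2182  0.1314] az 355.0 r 0.0454 F [2.4 3.4 7.3] gf 50.0 q6 -1.61
[]
scene 148 [ 0.5288 -0.0141] zmed 0.0826 grip 80 [ 0.5046 -0.0205  0.1355]
scene 104 [ 0.527  -0.0131] zmed 0.0886 grip 35 [ 0.5141 -0.0348  0.1395]
side 99 [ 0.5276 -0.0152] zmed 0.0841 grip 58 [ 0.4992 -0.0234  0.1362]
side 40 [ 0.5282 -0.0166] zmed 0.0892 grip 40 [ 0.5089 -0.0329  0.1405]
```

View pics/end.png

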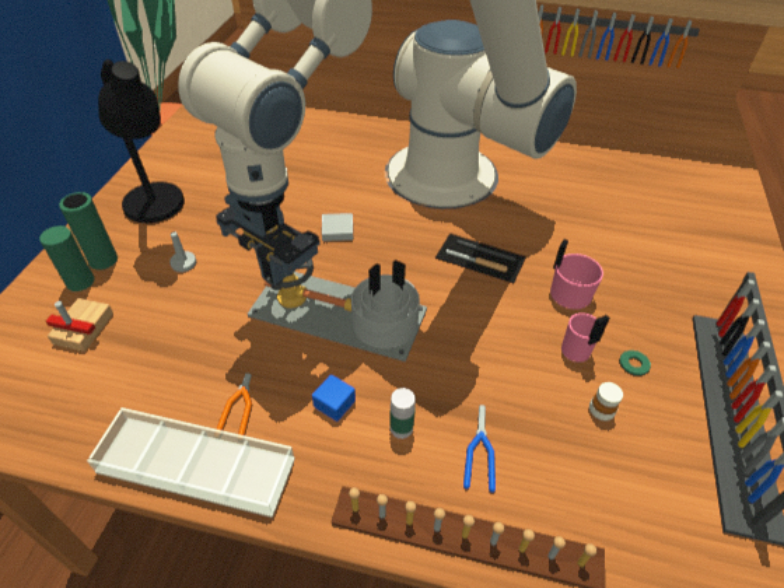

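The final picture shows both cups nested upright in the pot at (386,310), the gripper on the crank handle at (285,275) and the bystanders where they stood. The crank is at 355.0°, within 1° of two turns from the stop (tolerance ±15°), and the grip is 50 N. I'll hand in.

```bash
python3 -c "
from rig import robot
print(robot.hand_in())"
```

```text
the job is handed in; nothing more can be done
None
```

I handed the job in at about 24 s of the 72 s limit. The middle and small cups stand nested in the pot, the valve was closed to its stop and reopened two turns (within about 1°), and the gripper is holding the crank handle at 50 N; the hand-in gave no verdict.

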